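# Slide the price tile into the tasting board's corner pocket

## Task

Park the square slate price tile in the corner pocket of the tasting board: push it flat across the board until it lies squarely against the long rail, then slide it along the rail, keeping it against the rail, into the pocket until it is fully home against the end stop. Do it with fingertips only: the tile stays flat on the board and is never lifted or picked up, and the round coaster, the stopper and everything else on the counter stay where they are. Finish with the hand clear of everything.

Things in the scene. Friction and masses are not known exactly. Their poses are not given: they have to be found in the camera images.
- board: Pale wooden tasting board, a slab 240 x 400 x 12 mm (x, y, z), fixed flat on the counter. Origin: centre of its underside; its upper face is 12 mm above that. +x points to the long rail (away from the robot), +y along the rail to the pocket. Three dark wooden strips, 12 mm wide and 11 mm high, stand on the upper face: rail, end stop and lip.
- rail (a point): Middle of the long rail's inner (robot-side) face, at the foot of it: (100, 0, 12) mm in the board's axes, which are also this point's. The rail runs along y, 190 mm either way.
- lip (a point): Free end of the short lip, on its rail-side face, at the foot of it: (45, 135, 12) mm in the board's axes. The lip runs from here 35 mm along +y to the end stop, parallel to the rail and 55 mm from it.
- pocket (a point): Centre of the tile's underside when home, tight against rail and end stop: (75, 145, 12) mm in the board's axes, which are also this point's. The end stop's inner face is at board y = 170 mm. Rail, stop and lip make the corner pocket, 55 mm wide and 35 mm deep, open to -y: a tile in it has 5 mm of play sideways and stands 15 mm out of the mouth.
- tile: The square dark slate price tile, 50 x 50 x 10 mm, about 70 g, loose and flat on the board, on the robot's side of the rail, at a varying place and yaw (its sides up to 0.45 rad askew to the board's). Origin: centre of its underside; x and y along its sides, z up.
- coaster: Round dark slate coaster, 50 mm across, 10 mm thick, loose on the board beside the tile, about as far from the rail (to one side or the other). Origin: centre of its underside. Leave it alone.
- stopper: Cork bottle stopper, 34 mm across, 40 mm tall, standing on the board's robot side near the +y end, behind the pocket's lip. Origin: centre of its underside. Leave it alone.
- bottle: Green wine bottle, 74 mm across, 300 mm tall, upright on the counter left of the board. Origin: centre of its underside. Leave it alone.
- bottle_b: Amber wine bottle, same size, upright on the counter left of the board. Origin: centre of its underside. Leave it alone.
- glass: Tasting glass, 64 mm across the rim, 85 mm tall, upright on the counter right of the board. Origin: centre of its underside. Leave it alone.
- plate: Small white plate, 120 mm across, 15 mm high, on the counter right of the board. Origin: centre of its underside. Leave it alone.
- corkscrew: Folded waiter's corkscrew, 105 x 14 x 13 mm, lying on the counter left of the board. Origin: under its middle, x along it. Leave it alone.
There are look-alikes about, which are no part of the job. What is shaped like the tile but red is not meant.

How it is judged:
By the outcome, as a careful person would: the job done as asked, in the order asked, and still so for the second after the job is handed in, with the robot touching nothing.
It also fails if it takes over 59 s, if anything falls off the work surface, if the arm or the gripper's body presses on something with over 40 N, if the wrist force passes 120 N, or if a joint passes its speed limit or range.

## Robot

A 7-joint arm with a two-finger parallel gripper is mounted at the origin on the work surface. World frame = base frame: x ahead of the robot, y to its left, z up, the work surface at z = 0. Lengths are in m, angles in rad, forces in N, time in s.
With the tool pointing down it reaches from about 0.4 to 0.875 m from the base axis. Payload 4.4 kg.
Tool frame: the origin (TCP) lies midway between the tips of the shut fingers; the grasp point (between the pads) lies 19 mm behind it; z points along the fingers, y is the line along which they close (so a half turn about z gives the same grasp; the last joint's range is limited). The gripper opens to 85 mm and grips with 20 to 120 N. Pads are 22 mm wide; open, the fingers measure 114 mm over their backs; the gripper's body (76 mm by 85 mm) begins 54 mm behind the grasp point. The pads swing forward as they close: fully open they stand 13 mm farther back than shut.
Start: joints at [1.089, 0.628, 0.038, 1.517, -0.027, 0.996, -0.02], TCP at [0.263, -0.595, 0.231] pointing down, gripper open.
Joint ranges: [-3.06, 3.06], [-0.37, 2.12], [-1.25, 1.32], [0.18, 2.47], [-1.1, 4.24], [0.23, 1.98], [-2.94, 2.94]. Speed limits (rad/s): [2.57, 2.57, 3.14, 3.14, 3.14, 3.14, 3.14].

## Interface

Orientations are given as a unit quaternion [w, x, y, z].
In Python, from bench import telemetry, optics, bot gives the robot as it stands.
- The arm moves only by the tool apply_moves, never from a script. Its argument "moves" is a list of rows, each an object of numbers: "dx", "dy", "dz": the shift along the tool's x, y, z in m; "wx", "wy", "wz": the turn, a rotation vector about the tool's x, y, z in degrees; "hand": the opening, from -1 (shut) to 1 (fully open), so that 0 is half open. A call has 1 to 5 rows; each row shifts and turns the commanded pose from where the row before left it, along the tool's axes as they then stand; what a row does not reach is not made up. A row lasts 1/12 s, in which the tool goes at most 41.7 mm and 7.16 degrees, less where a joint would pass 70% of its speed; a pose out of reach is approached as far as the arm can. A call with a gripper value outside its range is refused whole. The fingers move at their own pace and stop on an object; the grip force is fixed at half the most. Time passes only in rows, so rows that do not move let the fingers close. It gives the time, the measured TCP pose, the force, the opening and the grip force at its end, in the units of the state.
- telemetry.observe(): the state, without advancing time (a new reading comes with each control period).
- optics.read_camera(name): name is "scene" or "top"; returns the picture (400x640x3 uint8, red, green, blue); there is no depth.
- optics.camera_model(name): a dict with "camera_matrix" (3x3 intrinsics, pixels), "R" (3x3) and "t" (3): a world point X has camera coordinates R X + t. Camera axes: x right, y down, z forward; pixel columns grow to the right and rows downward; lengths in m; the calibration is good to about 2 mm. A picture is of the moment at which its call begins. camera_model takes no time and is no camera call.
- bot.close_job(): hands the job in; it is judged then, once.
The state is a dict: "time_s": time; "joint_positions": joint angles; "qd": joint speeds; "tau": joint torques, N m; "tool_pos": TCP position; "eef_rot": TCP orientation; "force": force on the tool from outside, world axes, zero at the start; "moment": the same for the moment, N m; "gripper_width": opening from 0.0 (shut) to 1.0 (fully open); "grip_force": force on a finger pad.
Only numpy, scipy, OpenCV 4.12 (cv2) and the standard library are available. Lean on these libraries where they do the work, as an engineer would, in place of code of your own. Each camera call takes 0.05 s, during which the arm holds its last target. There are 200 camera calls.

## Working session

There is one attempt and no reset: what is moved stays moved. The work goes in short steps, Python scripts to look and compute and a tool call to move; the robot and the scene stay as the last step left them, time stands still between calls to the robot, and variables do not carry over. Pictures are saved under pics/ and viewed, at most 10 in all, crops included, and the job is handed in when it is done.

Besides the shell and the picture viewer there is one more tool, called as a command line: name --argument value ..., lists and objects as JSON in quotes. apply_moves: Moves the arm, as the interface text tells. Its arguments: {"type":"object","properties":{"moves":{"type":"array","items":{"type":"object","properties":{"dx":{"type":"number"},"dy":{"type":"number"},"dz":{"type":"number"},"wx":{"type":"number"},"wy":{"type":"number"},"wz":{"type":"number"},"hand":{"type":"number"}}}}},"required":["moves"]}

```bash
mkdir -p pics; python3 - <<'E'
from bench import telemetry, optics, bot
import cv2
s=telemetry.observe();print(s['time_s'],s['tool_pos'],s['eef_rot'],s['gripper_width'])
for n in("top","scene"):
    cv2.imwrite(f"pics/{n}0.png",optics.read_camera(n)[:,:,::-1]); m=optics.camera_model(n);print(n,m)
E
```

```text
0.0 [ 0.26234877 -0.59403818  0.23041584] [-9.00797928e-04  9.78461920e-01  2.06425344e-01 -1.95411807e-04] 0.9986685354115619
top {'camera_matrix': array([[407.67000177,   0.        , 313.8648188 ],
       [  0.        , 407.67000177, 201.97897553],
       [  0.        ,   0.        ,   1.        ]]), 'R': array([[ 0.01664774, -0.99980338,  0.01077288],
       [-0.99646821, -0.01747717, -0.0821319 ],
       [ 0.08230403, -0.00936752, -0.99656324]]), 't': array([-0.00552596,  0.50011516,  1.14686133])}
scene {'camera_matrix': array([[429.61453249,   0.        , 319.20543634],
       [  0.        , 429.61453249, 196.95512415],
       [  0.        ,   0.        ,   1.        ]]), 'R': array([[-0.36669129,  0.93023716, -0.01401148],
       [ 0.53589201,  0.19888491, -0.820527  ],
       [-0.76049803, -0.30838874, -0.57143602]]), 't': array([ 0.14707174, -0.2315536 ,  1.60187887])}
```

View pics/top0.png

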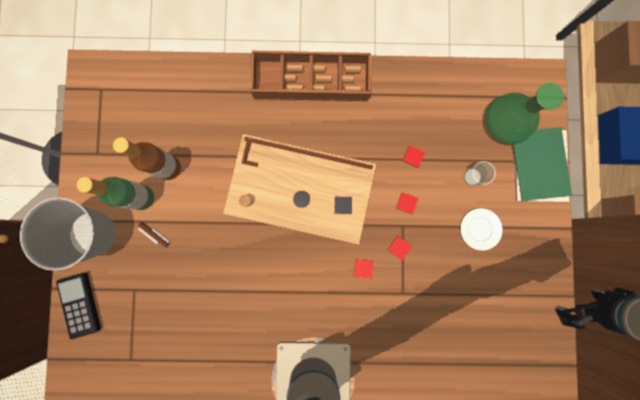

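View pics/scene0.png

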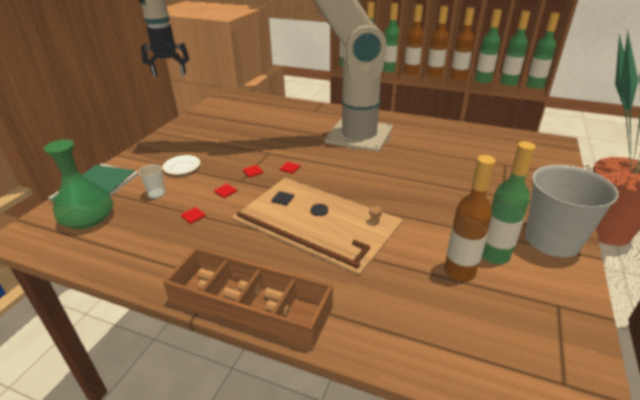

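The top view shows the pale board with corners near (245,135), (375,163), (360,243) and (223,213), and the pocket at its upper left, near (250,158). Candidates for the tile: the dark square on the board at (343,205), the round coaster at (302,199), and red squares at (414,156), (407,203), (400,247), (364,268). The dark square on the board fits the description; I'll confirm it in an enlarged crop.

```bash
cat > h.py <<'E'
import numpy as np, cv2
from bench import telemetry, optics, bot
def ray(n,p,z):
    m=optics.camera_model(n);K,R,t=m['camera_matrix'],m['R'],m['t']
    p=np.atleast_2d(np.asarray(p,float)); C=-R.T@t
    d=(R.T@np.linalg.inv(K)@np.c_[p,np.ones(len(p))].T).T
    return (C+d*((z-C[2])/d[:,2])[:,None])[:,:2]
def proj(n,X):
    m=optics.camera_model(n);c=m['R']@np.asarray(X)+m['t'];c=m['camera_matrix']@c;return c[:2]/c[2]
def avg(n,k=1): return np.mean([optics.read_camera(n).astype(float) for _ in range(k)],0).astype(np.uint8)
E
python3 - <<'E'
from h import *
im=avg("top")
crop=cv2.resize(im[125:255,215:385],None,fx=4.5,fy=4.5,interpolation=cv2.INTER_CUBIC)
cv2.imwrite("pics/crop.png",crop[:,:,::-1])
for p in [(343,205),(302,199),(260,190),(320,156),(300,151),(247,150)]: print(p,im[p[1],p[0]])
E
```

```text
(343, 205) [94 89 88]
(302, 199) [99 95 92]
(260, 190) [246 204 140]
(320, 156) [128  75  51]
(300, 151) [124  71  48]
(247, 150) [119  69  47]
```

View pics/crop.png

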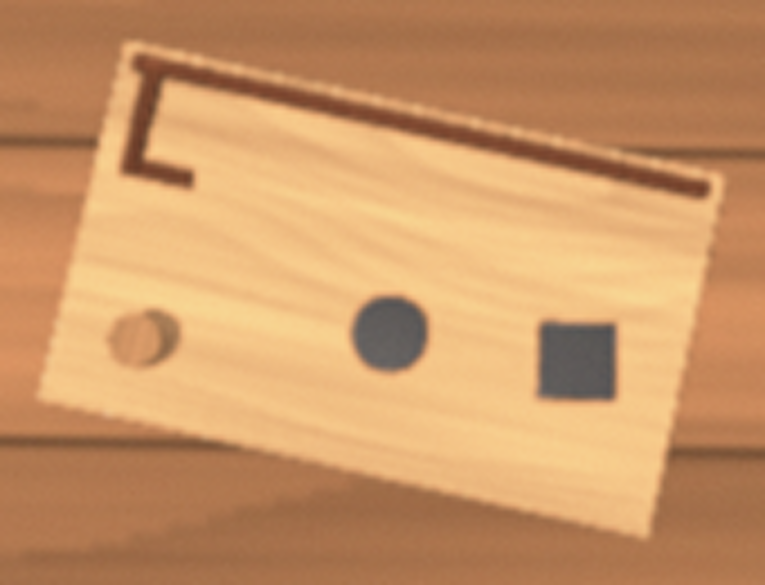

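The crop shows the dark square tile at (343,205), with four corners. The disc at (302,199) is the coaster, and the stopper is at (247,200). Next I'll measure them.

```bash
cat >> h.py <<'E'
def big(m):
    c=cv2.findContours(m.astype(np.uint8),cv2.RETR_EXTERNAL,cv2.CHAIN_APPROX_NONE)[0]
    return sorted(c,key=cv2.contourArea)[::-1]
def up(im,f=6):  # upscaled so masks are subpixel; px = (u+.5)/f-.5
    return cv2.resize(im,None,fx=f,fy=f,interpolation=cv2.INTER_CUBIC).astype(int)
def measure(n,im,f=6):
    u=up(im,f);r,g,b=u[...,0],u[...,1],u[...,2]
    px=lambda q:(np.asarray(q,float).reshape(-1,2)+.5)/f-.5
    pale=(g>150)&(r>190)&(r-b>60)&(r-b<150)
    bc=big(pale)[0]; hull=cv2.convexHull(bc)
    inside=cv2.drawContours(np.zeros(r.shape,np.uint8),[hull],-1,1,-1)>0
    sl=inside&(r<160)&(r-b<35)
    out={'board':(px(hull),.012)}
    for c in big(sl)[:2]:
        P=ray(n,px(c),.022).astype(np.float32); R=cv2.minAreaRect(P*1000)
        fill=cv2.contourArea(P*1000)/(R[1][0]*R[1][1])
        out['tile' if fill>.88 else 'coaster']=(R,fill)
    dk=inside&(r<175)&(r-b>45)&(g<130)
    out['rail']=px(big(dk)[0])
    return out
E
python3 - <<'E'
from h import *
for n in("top","scene"):
    o=measure(n,avg(n))
    print(n,'tile',o.get('tile'),'coaster',o.get('coaster'))
    R=cv2.minAreaRect((ray(n,o['board'][0],.012)*1000).astype(np.float32));print('board',R)
    P=(ray(n,o['rail'],.023)*1000).astype(np.float32);R=cv2.minAreaRect(P);print('rail',R);print(cv2.boxPoints(R))
E
```

```text
top tile (((493.3349609375, -80.06910705566406), (45.68203353881836, 45.59599685668945), 89.39288330078125), 0.9688883254484484) coaster (((508.9290771484375, 39.286354064941406), (43.573875427246094, 43.871315002441406), 1.0213972330093384), 0.8047250380187146)
board ((540.0482177734375, 44.49378967285156), (405.0245361328125, 241.98716735839844), 78.2514877319336)
rail ((610.9871215820312, 28.827239990234375), (378.92584228515625, 78.56878662109375), 78.45320892333984)
[[ 534.57336 -148.93776]
 [ 611.552   -164.66472]
 [ 687.4009   206.59224]
 [ 610.42224  222.3192 ]]
scene tile (((498.2925109863281, -75.40211486816406), (48.15269470214844, 51.54368591308594), 88.40059661865234), 0.9333329983304498) coaster (((513.258056640625, 43.68650817871094), (49.43949890136719, 43.27018356323242), 20.456886291503906), 0.8169229874245482)
board ((524.73681640625, 49.02021789550781), (399.47314453125, 204.4766387939453), 78.52857971191406)
rail ((499.7698974609375, -74.4831771850586), (57.858699798583984, 65.02069854736328), 88.45016479492188)
[[ 466.48898  -102.52266 ]
 [ 531.48596  -104.281235]
 [ 533.0508    -46.443695]
 [ 468.05383   -44.68512 ]]
```

Measured in the board frame, with the board centre at about (540,44.5) mm and its yaw at -11.7°:
- **Tile:** (-20,-131.5), 11° askew.
- **Coaster:** (-29,-11).

Sizes and rail position agree to about 1–2 mm. First I'll turn the tool to the board's axes, then approach.

apply_moves --moves '[{"wz":7.1,"hand":-0.6},{"wz":7.1,"hand":-0.6},{"wz":7.1,"hand":-0.6},{"wz":7.1,"hand":-0.6},{"wz":7.1,"hand":-0.6}]'

```text
schema error: expected keys dx, dy, dz, wx, wy, wz, hand
```

apply_moves --moves '[{"dy":-0.04,"dx":0.005,"hand":-0.6},{"dy":-0.04,"dx":0.005,"hand":-0.6},{"dy":-0.04,"dx":0.005,"hand":-0.6},{"dy":-0.04,"dx":0.005,"hand":-0.6},{"dy":-0.04,"dx":0.005,"hand":-0.6}]'

```text
schema error: expected keys dx, dy, dz, wx, wy, wz, hand
```

apply_moves --moves '[{"dy":-0.04,"dx":0.005,"hand":-0.6},{"dy":-0.04,"dx":0.005,"hand":-0.6},{"dy":-0.04,"dx":0.005,"hand":-0.6},{"dy":-0.04,"dx":0.005,"hand":-0.6},{"dy":-0.04,"dx":0.005,"hand":-0.6}]'

```text
schema error: expected keys dx, dy, dz, wx, wy, wz, hand
```

```bash
cat >> h.py <<'E'
A=np.radians(-11.65);BX=np.array([np.cos(A),np.sin(A)]);BY=np.array([-np.sin(A),np.cos(A)]);B0=np.array([540.,44.5])
def tb(w): d=np.asarray(w)[:2]*1000-B0; return np.round([d@BX,d@BY],1)
def state():
    s=telemetry.observe();w,x,y,z=s['eef_rot']
    from scipy.spatial.transform import Rotation as Ro
    M=Ro.from_quat([x,y,z,w]).as_matrix(); f=np.array(s['force'])
    print('t',round(s['time_s'],2),'tcp board mm',tb(s['tool_pos']),'z',round(s['tool_pos'][2]*1000,1),'x-yaw vs board deg',round(np.degrees(np.arctan2(M[1,0],M[0,0])-A),2),'tilt',np.round(M[:,2],3),'f board',np.round([f[:2]@BX,f[:2]@BY,f[2]],2),'w',round(s['gripper_width'],3))
def look(n="top"):
    o=measure(n,avg(n))
    for k in('tile','coaster'):
        if k in o: R=o[k][0];a=(R[2]-np.degrees(A)+45)%90-45;print(k,tb(np.array(R[0])/1000),'yaw',round(a,1),'size',np.round(R[1],1))
E
python3 -c "
from h import *
state();look()"
```

```text
t 0.25 tcp board mm [-142.8 -681.7] z 230.9 x-yaw vs board deg 35.47 tilt [-0.     0.001 -1.   ] f board [ 0.  -0.3  0.5] w 1.001
tile [ -20.5 -131.4] yaw 11.0 size [45.6 45.6]
coaster [-29.4 -11.2] yaw 12.7 size [43.6 44.3]
```

All keys are required in each row, so I'm resending with the full set.

apply_moves --moves '[{"dx":0,"dy":0,"dz":0,"wx":0,"wy":0,"wz":7.1,"hand":-0.6},{"dx":0,"dy":0,"dz":0,"wx":0,"wy":0,"wz":7.1,"hand":-0.6},{"dx":0,"dy":0,"dz":0,"wx":0,"wy":0,"wz":7.1,"hand":-0.6},{"dx":0,"dy":0,"dz":0,"wx":0,"wy":0,"wz":7.1,"hand":-0.6},{"dx":0,"dy":0,"dz":0,"wx":0,"wy":0,"wz":7.1,"hand":-0.6}]'

```text
time_s: 0.72
tool_pos: [0.2626, -0.5945, 0.2312]
eef_rot: [-0.0, 0.994, -0.105, 0.0]
force: [-0.2, -0.8, 0.4]
gripper_width: 0.301
grip_force: 0.0
```

apply_moves --moves '[{"dx":0.005,"dy":-0.04,"dz":0,"wx":0,"wy":0,"wz":0,"hand":-0.6},{"dx":0.005,"dy":-0.04,"dz":0,"wx":0,"wy":0,"wz":0,"hand":-0.6},{"dx":0.005,"dy":-0.04,"dz":0,"wx":0,"wy":0,"wz":0,"hand":-0.6},{"dx":0.005,"dy":-0.04,"dz":0,"wx":0,"wy":0,"wz":0,"hand":-0.6},{"dx":0.005,"dy":-0.04,"dz":0,"wx":0,"wy":0,"wz":0,"hand":-0.6}]'

```text
time_s: 1.13
tool_pos: [0.3278, -0.402, 0.2313]
eef_rot: [-0.0, 0.995, -0.102, 0.0]
force: [1.3, -0.3, 0.5]
gripper_width: 0.203
grip_force: 0.0
```

apply_moves --moves '[{"dx":0.005,"dy":-0.04,"dz":0,"wx":0,"wy":0,"wz":0,"hand":-0.6},{"dx":0.005,"dy":-0.04,"dz":0,"wx":0,"wy":0,"wz":0,"hand":-0.6},{"dx":0.005,"dy":-0.04,"dz":0,"wx":0,"wy":0,"wz":0,"hand":-0.6},{"dx":0.005,"dy":-0.04,"dz":0,"wx":0,"wy":0,"wz":0,"hand":-0.6},{"dx":0.005,"dy":-0.04,"dz":0,"wx":0,"wy":0,"wz":0,"hand":-0.6}]'

```text
time_s: 1.55
tool_pos: [0.3929, -0.2112, 0.2316]
eef_rot: [0.0, 0.995, -0.102, 0.0]
force: [0.8, -0.8, 0.4]
gripper_width: 0.198
grip_force: 0.0
```

```bash
python3 -c "
from h import *
state()"
```

```text
t 1.55 tcp board mm [ -92.5 -280.1] z 231.6 x-yaw vs board deg -0.04 tilt [ 0.001 -0.    -1.   ] f board [ 0.92 -0.68  0.41] w 0.198
```

apply_moves --moves '[{"dx":0.004,"dy":-0.037,"dz":0,"wx":0,"wy":0,"wz":0,"hand":-0.6},{"dx":0.004,"dy":-0.037,"dz":0,"wx":0,"wy":0,"wz":0,"hand":-0.6},{"dx":0.004,"dy":-0.037,"dz":0,"wx":0,"wy":0,"wz":0,"hand":-0.6},{"dx":0.004,"dy":-0.037,"dz":0,"wx":0,"wy":0,"wz":0,"hand":-0.6},{"dx":0,"dy":0,"dz":0,"wx":0,"wy":0,"wz":0,"hand":-0.6}]'

```text
time_s: 1.97
tool_pos: [0.4407, -0.0633, 0.2315]
eef_rot: [-0.002, 0.995, -0.096, 0.001]
force: [-0.1, 0.6, 0.7]
gripper_width: 0.201
grip_force: 0.0
```

apply_moves --moves '[{"dx":0,"dy":0,"dz":0.04,"wx":0,"wy":0,"wz":0,"hand":-0.6},{"dx":0,"dy":0,"dz":0.04,"wx":0,"wy":0,"wz":0,"hand":-0.6},{"dx":0,"dy":0,"dz":0.04,"wx":0,"wy":0,"wz":0,"hand":-0.6},{"dx":0,"dy":0,"dz":0.04,"wx":0,"wy":0,"wz":0,"hand":-0.6},{"dx":0,"dy":0,"dz":0.03,"wx":0,"wy":0,"wz":0,"hand":-0.6}]'

```text
time_s: 2.38
tool_pos: [0.4373, -0.0714, 0.0411]
eef_rot: [-0.0, 0.995, -0.101, -0.002]
force: [5.3, -0.7, -1.0]
gripper_width: 0.2
grip_force: 0.0
```

```bash
python3 -c "
from h import *
state()
s=telemetry.observe()
for n in('top','scene'): print(n,proj(n,s['tool_pos']))
im=avg('scene');cv2.imwrite('pics/s1.png',cv2.resize(im[120:280,190:430],None,fx=3.2,fy=3.2,interpolation=cv2.INTER_CUBIC)[:,:,::-1])"
```

```text
t 2.38 tcp board mm [ -77.1 -134.3] z 41.1 x-yaw vs board deg 0.01 tilt [-0.003  0.001 -1.   ] f board [ 5.35  0.41 -1.  ] w 0.2
top [340.12180732 224.17348148]
scene [291.99687498 181.6772707 ]
```

View pics/s1.png

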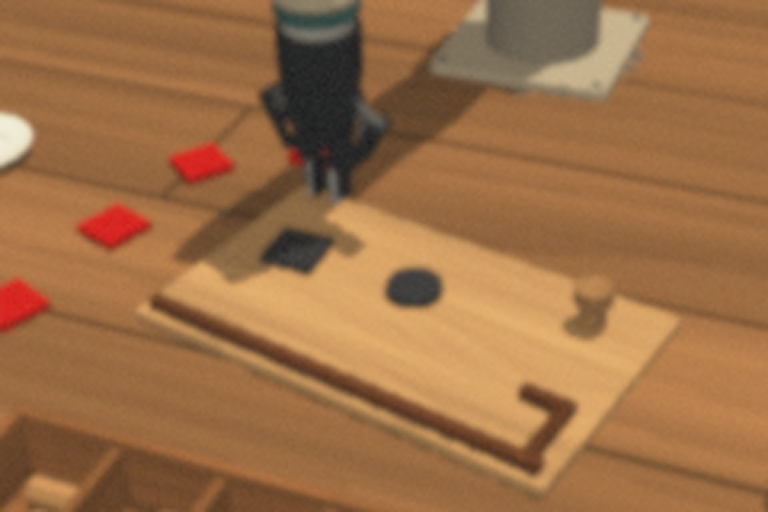

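The picture shows the fingertips at crop (328,198), full image (292,182), as predicted, just behind the tile at crop (297,250). Now I'll lower the hand and push.

apply_moves --moves '[{"dx":0,"dy":-0.002,"dz":0.013,"wx":0,"wy":0,"wz":0,"hand":-0.6},{"dx":0,"dy":0,"dz":0.0115,"wx":0,"wy":0,"wz":0,"hand":-0.6},{"dx":0,"dy":0,"dz":0,"wx":0,"wy":0,"wz":0,"hand":-0.6}]'

```text
time_s: 2.68
tool_pos: [0.438, -0.0688, 0.0248]
eef_rot: [-0.001, 0.995, -0.102, -0.002]
force: [0.3, 0.9, -0.5]
gripper_width: 0.2
grip_force: 0.0
```

apply_moves --moves '[{"dx":0.006,"dy":0,"dz":0,"wx":0,"wy":0,"wz":0,"hand":-0.6},{"dx":0.006,"dy":0,"dz":0,"wx":0,"wy":0,"wz":0,"hand":-0.6},{"dx":0.006,"dy":0,"dz":0,"wx":0,"wy":0,"wz":0,"hand":-0.6},{"dx":0.006,"dy":0,"dz":0,"wx":0,"wy":0,"wz":0,"hand":-0.6},{"dx":0.006,"dy":0,"dz":0,"wx":0,"wy":0,"wz":0,"hand":-0.6}]'

```text
time_s: 3.1
tool_pos: [0.4687, -0.0753, 0.026]
eef_rot: [-0.002, 0.995, -0.102, -0.001]
force: [-0.1, 0.2, 0.8]
gripper_width: 0.2
grip_force: 0.0
```

apply_moves --moves '[{"dx":0.006,"dy":0,"dz":0,"wx":0,"wy":0,"wz":0,"hand":-0.6},{"dx":0.006,"dy":0,"dz":0,"wx":0,"wy":0,"wz":0,"hand":-0.6},{"dx":0.006,"dy":0,"dz":0,"wx":0,"wy":0,"wz":0,"hand":-0.6},{"dx":0.006,"dy":0,"dz":0,"wx":0,"wy":0,"wz":0,"hand":-0.6},{"dx":0.006,"dy":0,"dz":0,"wx":0,"wy":0,"wz":0,"hand":-0.6}]'

```text
time_s: 3.52
tool_pos: [0.4972, -0.0812, 0.0251]
eef_rot: [-0.002, 0.995, -0.102, -0.002]
force: [0.5, -0.0, 0.1]
gripper_width: 0.2
grip_force: 0.0
```

```bash
python3 -c "
from h import *
state()
im=avg('scene');cv2.imwrite('pics/s2.png',cv2.resize(im[120:280,190:430],None,fx=3.2,fy=3.2,interpolation=cv2.INTER_CUBIC)[:,:,::-1])"
```

```text
t 3.52 tcp board mm [ -16.5 -131.8] z 25.1 x-yaw vs board deg -0.04 tilt [-0.004  0.004 -1.   ] f board [0.53 0.09 0.07] w 0.2
```

View pics/s2.png

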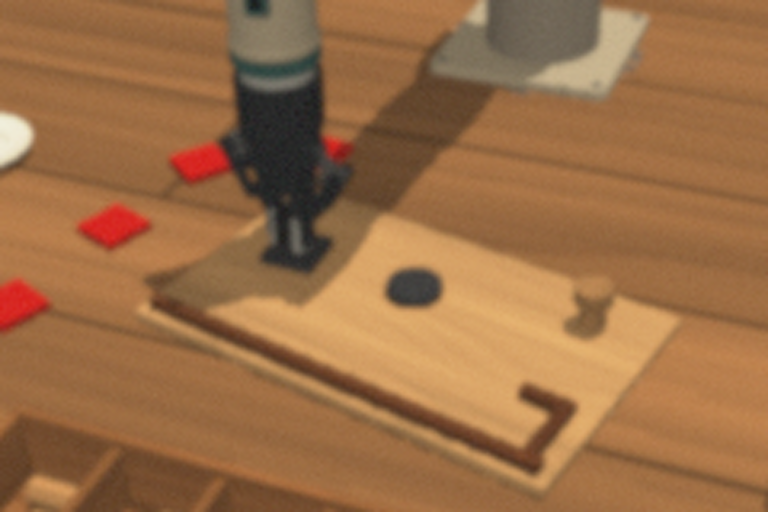

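The picture shows the fingers standing over the tile at crop (297,250). The hand stopped at z = 25 mm, which is above the tile, and the force was about 0, so the tile hasn't been touched. I'll go back and lower it properly.

apply_moves --moves '[{"dx":-0.012,"dy":0,"dz":-0.003,"wx":0,"wy":0,"wz":0,"hand":-0.6},{"dx":-0.013,"dy":0,"dz":0,"wx":0,"wy":0,"wz":0,"hand":-0.6},{"dx":-0.013,"dy":0,"dz":0,"wx":0,"wy":0,"wz":0,"hand":-0.6},{"dx":-0.013,"dy":0,"dz":0,"wx":0,"wy":0,"wz":0,"hand":-0.6},{"dx":-0.01,"dy":0,"dz":0,"wx":0,"wy":0,"wz":0,"hand":-0.6}]'

```text
time_s: 3.98
tool_pos: [0.4357, -0.0685, 0.0284]
eef_rot: [-0.002, 0.995, -0.102, -0.002]
force: [-0.6, -0.3, 1.0]
gripper_width: 0.205
grip_force: 0.0
```

apply_moves --moves '[{"dx":0,"dy":0,"dz":0.003,"wx":0,"wy":0,"wz":0,"hand":-0.6},{"dx":0,"dy":0,"dz":0.003,"wx":0,"wy":0,"wz":0,"hand":-0.6},{"dx":0,"dy":0,"dz":0.003,"wx":0,"wy":0,"wz":0,"hand":-0.6},{"dx":0,"dy":0,"dz":0,"wx":0,"wy":0,"wz":0,"hand":-0.6},{"dx":0,"dy":0,"dz":0,"wx":0,"wy":0,"wz":0,"hand":-0.6}]'

```text
time_s: 4.4
tool_pos: [0.4369, -0.0687, 0.0193]
eef_rot: [-0.002, 0.995, -0.102, -0.002]
force: [0.5, 0.6, -0.1]
gripper_width: 0.198
grip_force: 0.0
```

```bash
python3 -c "
from h import *
state();print(np.round(telemetry.observe()['joint_positions'],3))
look()"
```

```text
t 4.4 tcp board mm [ -78.1 -131.7] z 19.3 x-yaw vs board deg -0.05 tilt [-0.004  0.004 -1.   ] f board [ 0.39  0.69 -0.05] w 0.198
[-0.079  0.77   0.259  2.233 -0.859  0.242 -0.821]
coaster [  -5.  -117.7] yaw 28.6 size [17.6 35.5]
```

apply_moves --moves '[{"dx":0.003,"dy":0,"dz":0.001,"wx":0,"wy":0,"wz":0,"hand":-0.6},{"dx":0.003,"dy":0,"dz":0.0015,"wx":0,"wy":0,"wz":0,"hand":-0.6},{"dx":0.002,"dy":0,"dz":0.0015,"wx":0,"wy":0,"wz":0,"hand":-0.6},{"dx":0,"dy":0,"dz":0,"wx":0,"wy":0,"wz":0,"hand":-0.6}]'

```text
time_s: 4.78
tool_pos: [0.4456, -0.0705, 0.0151]
eef_rot: [-0.002, 0.995, -0.102, -0.002]
force: [-0.8, -0.7, 0.6]
gripper_width: 0.198
grip_force: 0.0
```

```bash
python3 -c "
from h import *
state();print(np.round(telemetry.observe()['joint_positions'],3))"
```

```text
t 4.78 tcp board mm [ -69.2 -131.7] z 15.1 x-yaw vs board deg -0.03 tilt [-0.003  0.003 -1.   ] f board [-0.67 -0.9   0.65] w 0.198
[-0.082  0.783  0.266  2.212 -0.856  0.252 -0.825]
```

apply_moves --moves '[{"dx":0.006,"dy":0,"dz":0,"wx":0,"wy":0,"wz":0,"hand":-0.6},{"dx":0.006,"dy":0,"dz":0,"wx":0,"wy":0,"wz":0,"hand":-0.6},{"dx":0.006,"dy":0,"dz":0,"wx":0,"wy":0,"wz":0,"hand":-0.6},{"dx":0.006,"dy":0,"dz":0,"wx":0,"wy":0,"wz":0,"hand":-0.6},{"dx":0.006,"dy":0,"dz":0,"wx":0,"wy":0,"wz":0,"hand":-0.6}]'

```text
time_s: 5.2
tool_pos: [0.4749, -0.0765, 0.0153]
eef_rot: [-0.002, 0.995, -0.102, -0.002]
force: [-0.5, 0.0, -0.1]
gripper_width: 0.203
grip_force: 0.3
```

apply_moves --moves '[{"dx":0.006,"dy":0,"dz":0,"wx":0,"wy":0,"wz":0,"hand":-0.6},{"dx":0.006,"dy":0,"dz":0,"wx":0,"wy":0,"wz":0,"hand":-0.6},{"dx":0.006,"dy":0,"dz":0,"wx":0,"wy":0,"wz":0,"hand":-0.6},{"dx":0.006,"dy":0,"dz":0,"wx":0,"wy":0,"wz":0,"hand":-0.6},{"dx":0.006,"dy":0,"dz":0,"wx":0,"wy":0,"wz":0,"hand":-0.6}]'

```text
time_s: 5.62
tool_pos: [0.5041, -0.0826, 0.0151]
eef_rot: [-0.002, 0.995, -0.102, -0.002]
force: [0.6, 0.1, 0.2]
gripper_width: 0.199
grip_force: 0.3
```

```bash
python3 -c "
from h import *
state();look()
im=avg('scene');cv2.imwrite('pics/s3.png',cv2.resize(im[120:280,190:430],None,fx=3.2,fy=3.2,interpolation=cv2.INTER_CUBIC)[:,:,::-1])"
```

```text
t 5.62 tcp board mm [  -9.5 -131.7] z 15.1 x-yaw vs board deg -0.04 tilt [-0.004  0.004 -1.   ] f board [0.53 0.23 0.23] w 0.199
coaster [-57.7 124.9] yaw -32.1 size [ 34.6 101.5]
```

View pics/s3.png

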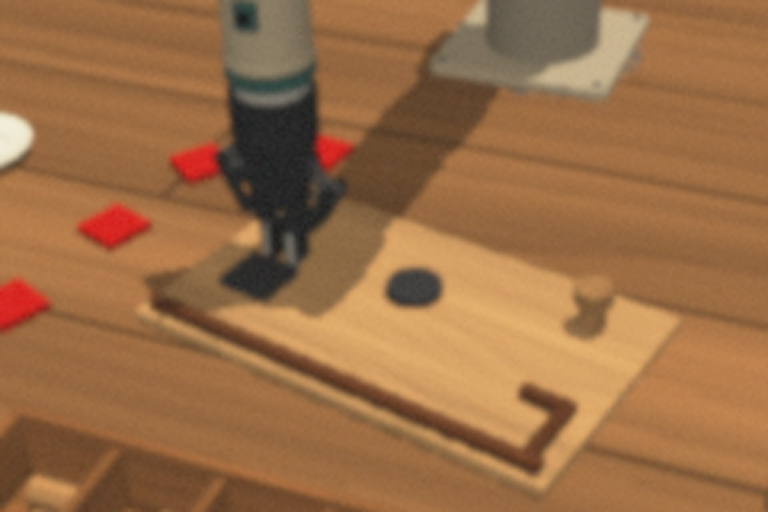

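The tile, at crop (260,276), is moving ahead of the fingers and has turned parallel to the rail. I'll continue.

apply_moves --moves '[{"dx":0.006,"dy":0,"dz":0,"wx":0,"wy":0,"wz":0,"hand":-0.6},{"dx":0.006,"dy":0,"dz":0,"wx":0,"wy":0,"wz":0,"hand":-0.6},{"dx":0.006,"dy":0,"dz":0,"wx":0,"wy":0,"wz":0,"hand":-0.6},{"dx":0.006,"dy":0,"dz":0,"wx":0,"wy":0,"wz":0,"hand":-0.6},{"dx":0.006,"dy":0,"dz":0,"wx":0,"wy":0,"wz":0,"hand":-0.6}]'

```text
time_s: 6.13
tool_pos: [0.5335, -0.0887, 0.015]
eef_rot: [-0.002, 0.995, -0.102, -0.002]
force: [-1.1, 0.7, 0.6]
gripper_width: 0.202
grip_force: 0.3
```

apply_moves --moves '[{"dx":0.004,"dy":0,"dz":0,"wx":0,"wy":0,"wz":0,"hand":-0.6},{"dx":0.003,"dy":0,"dz":0,"wx":0,"wy":0,"wz":0,"hand":-0.6},{"dx":0.003,"dy":0,"dz":0,"wx":0,"wy":0,"wz":0,"hand":-0.6},{"dx":0.002,"dy":0,"dz":0,"wx":0,"wy":0,"wz":0,"hand":-0.6},{"dx":0.002,"dy":0,"dz":0,"wx":0,"wy":0,"wz":0,"hand":-0.6}]'

```text
time_s: 6.55
tool_pos: [0.5466, -0.0914, 0.0149]
eef_rot: [-0.002, 0.995, -0.102, -0.002]
force: [-1.2, 0.3, 0.6]
gripper_width: 0.197
grip_force: 0.3
```

apply_moves --moves '[{"dx":0.001,"dy":0,"dz":0,"wx":0,"wy":0,"wz":0,"hand":-0.6},{"dx":0.001,"dy":0,"dz":0,"wx":0,"wy":0,"wz":0,"hand":-0.6}]'

```text
time_s: 6.72
tool_pos: [0.5485, -0.0918, 0.0149]
eef_rot: [-0.002, 0.995, -0.102, -0.002]
force: [-0.7, -0.1, 0.9]
gripper_width: 0.2
grip_force: 0.2
```

```bash
python3 -c "
from h import *
state()"
```

```text
t 6.72 tcp board mm [  35.8 -131.7] z 14.9 x-yaw vs board deg -0.04 tilt [-0.004  0.004 -1.   ] f board [-0.71 -0.21  0.89] w 0.2
```

apply_moves --moves '[{"dx":0.001,"dy":0,"dz":0,"wx":0,"wy":0,"wz":0,"hand":-0.6},{"dx":0.001,"dy":0,"dz":0,"wx":0,"wy":0,"wz":0,"hand":-0.6}]'

```text
time_s: 6.88
tool_pos: [0.5505, -0.0922, 0.0149]
eef_rot: [-0.002, 0.995, -0.102, -0.002]
force: [-0.9, 0.0, -0.5]
gripper_width: 0.2
grip_force: 0.2
```

apply_moves --moves '[{"dx":0.001,"dy":0,"dz":0,"wx":0,"wy":0,"wz":0,"hand":-0.6},{"dx":0.001,"dy":0,"dz":0,"wx":0,"wy":0,"wz":0,"hand":-0.6}]'

```text
time_s: 7.05
tool_pos: [0.5507, -0.0921, 0.0147]
eef_rot: [-0.002, 0.995, -0.102, -0.004]
force: [-6.1, 1.6, 4.4]
gripper_width: 0.2
grip_force: 3.1
```

```bash
python3 -c "
from h import *
state()"
```

```text
t 7.05 tcp board mm [  38.1 -131.6] z 14.7 x-yaw vs board deg -0.04 tilt [-0.007  0.005 -1.   ] f board [-6.32  0.36  4.36] w 0.2
```

The rail is reached, with 6 N of contact. One more millimetre to seat the tile, then I'll back off and look.

apply_moves --moves '[{"dx":0.001,"dy":0,"dz":0,"wx":0,"wy":0,"wz":0,"hand":-0.6},{"dx":0,"dy":0,"dz":0,"wx":0,"wy":0,"wz":0,"hand":-0.6},{"dx":0,"dy":0,"dz":0,"wx":0,"wy":0,"wz":0,"hand":-0.6}]'

```text
time_s: 7.3
tool_pos: [0.5507, -0.0921, 0.0146]
eef_rot: [-0.002, 0.995, -0.102, -0.004]
force: [-6.2, 1.3, 4.1]
gripper_width: 0.195
grip_force: 3.1
```

apply_moves --moves '[{"dx":-0.004,"dy":0,"dz":0,"wx":0,"wy":0,"wz":0,"hand":-0.6},{"dx":-0.015,"dy":0,"dz":0,"wx":0,"wy":0,"wz":0,"hand":-0.6},{"dx":-0.02,"dy":0,"dz":-0.02,"wx":0,"wy":0,"wz":0,"hand":-0.6},{"dx":-0.02,"dy":0.03,"dz":-0.03,"wx":0,"wy":0,"wz":0,"hand":-1},{"dx":-0.01,"dy":0.03,"dz":-0.01,"wx":0,"wy":0,"wz":0,"hand":-1}]'

```text
time_s: 7.72
tool_pos: [0.4767, -0.1334, 0.0734]
eef_rot: [-0.002, 0.995, -0.1, -0.001]
force: [0.1, -0.6, 0.2]
gripper_width: 0.003
grip_force: 0.0
```

```bash
python3 -c "
from h import *
state();look()
im=avg('top');cv2.imwrite('pics/t4.png',cv2.resize(im[125:255,215:385],None,fx=4.5,fy=4.5,interpolation=cv2.INTER_CUBIC)[:,:,::-1])"
```

```text
t 7.72 tcp board mm [ -26.1 -187. ] z 73.4 x-yaw vs board deg 0.22 tilt [-0.002  0.005 -1.   ] f board [ 0.24 -0.61  0.17] w 0.003
tile [  75.3 -136. ] yaw -0.6 size [46.4 48.6]
coaster [-29.4 -11.4] yaw 12.7 size [43.6 43.9]
```

View pics/t4.png

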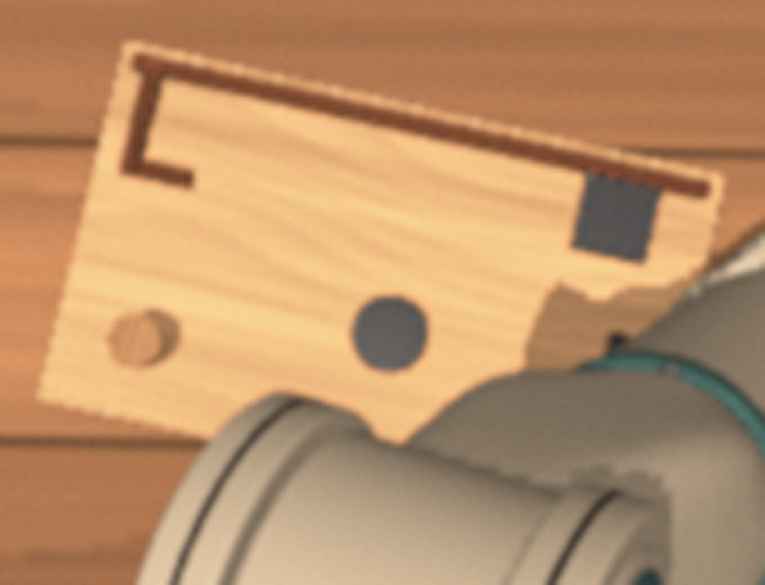

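The tile at crop (617,218) lies flush on the rail, at board (75.3,-136), with yaw about 0. The coaster hasn't moved. Next I'll go behind its -y side with the fingers shut.

apply_moves --moves '[{"dx":0.02,"dy":0.005,"dz":0,"wx":0,"wy":0,"wz":0,"hand":-1},{"dx":0.025,"dy":0,"dz":0,"wx":0,"wy":0,"wz":0,"hand":-1},{"dx":0.025,"dy":0,"dz":0,"wx":0,"wy":0,"wz":0,"hand":-1},{"dx":0.024,"dy":0,"dz":0,"wx":0,"wy":0,"wz":0,"hand":-1},{"dx":0,"dy":0,"dz":0,"wx":0,"wy":0,"wz":0,"hand":-1}]'

```text
time_s: 8.23
tool_pos: [0.5742, -0.1597, 0.0714]
eef_rot: [-0.0, 0.995, -0.101, 0.002]
force: [1.0, -0.5, 0.3]
gripper_width: -0.001
grip_force: 0.0
```

apply_moves --moves '[{"dx":0,"dy":0,"dz":0.02,"wx":0,"wy":0,"wz":0,"hand":-1},{"dx":0,"dy":0,"dz":0.02,"wx":0,"wy":0,"wz":0,"hand":-1},{"dx":0,"dy":0,"dz":0,"wx":0,"wy":0,"wz":0,"hand":-1}]'

```text
time_s: 8.48
tool_pos: [0.5657, -0.1572, 0.028]
eef_rot: [-0.002, 0.995, -0.102, -0.004]
force: [-0.6, 0.9, 0.2]
gripper_width: -0.003
grip_force: 0.0
```

```bash
python3 -c "
from h import *
state()"
```

```text
t 8.48 tcp board mm [  66.  -192.4] z 28.0 x-yaw vs board deg -0.02 tilt [-0.008  0.006 -1.   ] f board [-0.76  0.8   0.23] w -0.003
```

apply_moves --moves '[{"dx":0.001,"dy":0,"dz":0.006,"wx":0,"wy":0,"wz":0,"hand":-1},{"dx":0,"dy":0,"dz":0.006,"wx":0,"wy":0,"wz":0,"hand":-1},{"dx":0,"dy":0,"dz":0,"wx":0,"wy":0,"wz":0,"hand":-1},{"dx":0,"dy":-0.005,"dz":0,"wx":0,"wy":0,"wz":0,"hand":-1},{"dx":0,"dy":-0.005,"dz":0,"wx":0,"wy":0,"wz":0,"hand":-1}]'

```text
time_s: 8.9
tool_pos: [0.5711, -0.1492, 0.0199]
eef_rot: [-0.002, 0.995, -0.102, -0.001]
force: [-0.8, 0.5, 0.5]
gripper_width: -0.001
grip_force: 0.0
```

apply_moves --moves '[{"dx":0.0002,"dy":-0.006,"dz":0,"wx":0,"wy":0,"wz":0,"hand":-1},{"dx":0.0002,"dy":-0.006,"dz":0,"wx":0,"wy":0,"wz":0,"hand":-1},{"dx":0.0002,"dy":-0.006,"dz":0,"wx":0,"wy":0,"wz":0,"hand":-1},{"dx":0.0002,"dy":-0.006,"dz":0,"wx":0,"wy":0,"wz":0,"hand":-1},{"dx":0.0002,"dy":-0.006,"dz":0,"wx":0,"wy":0,"wz":0,"hand":-1}]'

```text
time_s: 9.32
tool_pos: [0.5779, -0.1193, 0.0195]
eef_rot: [-0.002, 0.995, -0.102, -0.002]
force: [-1.0, -1.0, -0.0]
gripper_width: -0.005
grip_force: 0.3
```

```bash
python3 -c "
from h import *
state();look()
im=avg('scene');cv2.imwrite('pics/s5.png',cv2.resize(im[120:280,190:430],None,fx=3.2,fy=3.2,interpolation=cv2.INTER_CUBIC)[:,:,::-1])"
```

```text
t 9.32 tcp board mm [  70.2 -152.8] z 19.5 x-yaw vs board deg -0.02 tilt [-0.003  0.003 -1.   ] f board [-0.82 -1.17 -0.  ] w -0.005Traceback (most recent call last):
  File "<string>", line 3, in <module>
    state();look()
            ~~~~^^
  File "h.py", line 39, in look
    o=measure(n,avg(n))
  File "h.py", line 26, in measure
    fill=cv2.contourArea(P*1000)/(R[1][0]*R[1][1])
         ~~~~~~~~~~~~~~~~~~~~~~~^^~~~~~~~~~~~~~~~~
ZeroDivisionError: float division by zero
```

z is 19.5 mm, so the contact is shallow. I'll back off slightly, lower the hand, and look.

apply_moves --moves '[{"dx":0,"dy":0.006,"dz":0,"wx":0,"wy":0,"wz":0,"hand":-1},{"dx":-0.002,"dy":0,"dz":0.002,"wx":0,"wy":0,"wz":0,"hand":-1},{"dx":0,"dy":0,"dz":0.0025,"wx":0,"wy":0,"wz":0,"hand":-1},{"dx":0,"dy":0,"dz":0,"wx":0,"wy":0,"wz":0,"hand":-1}]'

```text
time_s: 9.7
tool_pos: [0.5738, -0.126, 0.0143]
eef_rot: [-0.002, 0.995, -0.102, -0.002]
force: [-0.2, 0.6, 0.3]
gripper_width: -0.001
grip_force: 0.0
```

```bash
sed -i 's/fill=cv2.contourArea/if min(R[1])<10: continue\n        fill=cv2.contourArea/' h.py; python3 -c "
from h import *
state()
im=avg('scene');cv2.imwrite('pics/s5.png',cv2.resize(im[140:270,190:390],None,fx=4,fy=4,interpolation=cv2.INTER_CUBIC)[:,:,::-1])"
```

```text
t 9.7 tcp board mm [  67.5 -160.1] z 14.3 x-yaw vs board deg -0.11 tilt [-0.005  0.004 -1.   ] f board [-0.37  0.57  0.31] w -0.001
```

View pics/s5.png

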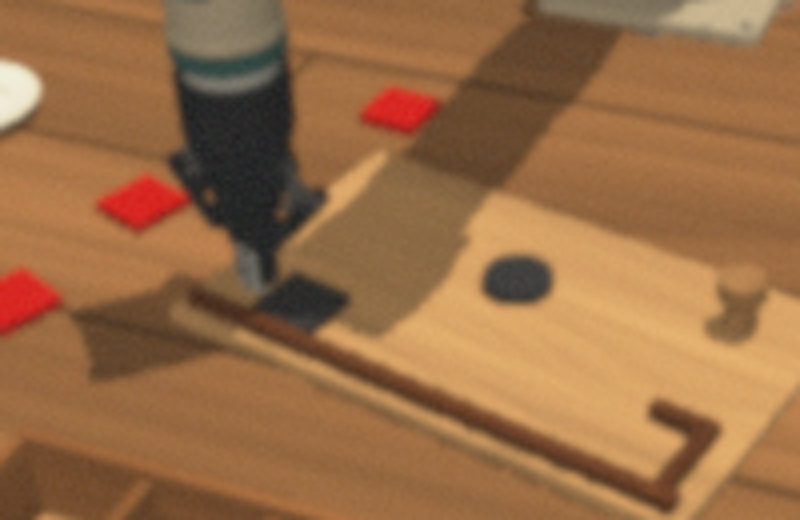

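The tile, at crop (303,302), is against the rail with the fingers just behind it. I'll slide it along.

apply_moves --moves '[{"dx":0.0002,"dy":-0.005,"dz":0,"wx":0,"wy":0,"wz":0,"hand":-1},{"dx":0.0002,"dy":-0.005,"dz":0,"wx":0,"wy":0,"wz":0,"hand":-1},{"dx":0.0002,"dy":-0.006,"dz":0,"wx":0,"wy":0,"wz":0,"hand":-1},{"dx":0.0002,"dy":-0.006,"dz":0,"wx":0,"wy":0,"wz":0,"hand":-1},{"dx":0.0002,"dy":-0.006,"dz":0,"wx":0,"wy":0,"wz":0,"hand":-1}]'

```text
time_s: 10.17
tool_pos: [0.5813, -0.0972, 0.0149]
eef_rot: [-0.002, 0.995, -0.102, -0.002]
force: [-0.2, -1.4, 0.2]
gripper_width: -0.001
grip_force: 0.4
```

apply_moves --moves '[{"dx":0.0002,"dy":-0.006,"dz":0,"wx":0,"wy":0,"wz":0,"hand":-1},{"dx":0.0002,"dy":-0.006,"dz":0,"wx":0,"wy":0,"wz":0,"hand":-1},{"dx":0.0002,"dy":-0.006,"dz":0,"wx":0,"wy":0,"wz":0,"hand":-1},{"dx":0.0002,"dy":-0.006,"dz":0,"wx":0,"wy":0,"wz":0,"hand":-1},{"dx":0.0002,"dy":-0.006,"dz":0,"wx":0,"wy":0,"wz":0,"hand":-1}]'

```text
time_s: 10.58
tool_pos: [0.5884, -0.0684, 0.015]
eef_rot: [-0.002, 0.995, -0.102, -0.002]
force: [-1.0, -0.9, 0.0]
gripper_width: -0.002
grip_force: 0.4
```

```bash
python3 -c "
from h import *
state();look();look('scene')
im=avg('scene');cv2.imwrite('pics/s6.png',cv2.resize(im[140:270,190:390],None,fx=4,fy=4,interpolation=cv2.INTER_CUBIC)[:,:,::-1])"
```

```text
t 10.58 tcp board mm [  70.2 -100.8] z 15.0 x-yaw vs board deg -0.03 tilt [-0.004  0.004 -1.   ] f board [-0.75 -1.09  0.02] w -0.002
coaster [-26.6  -7.5] yaw 32.3 size [51.9 44.7]
```

View pics/s6.png

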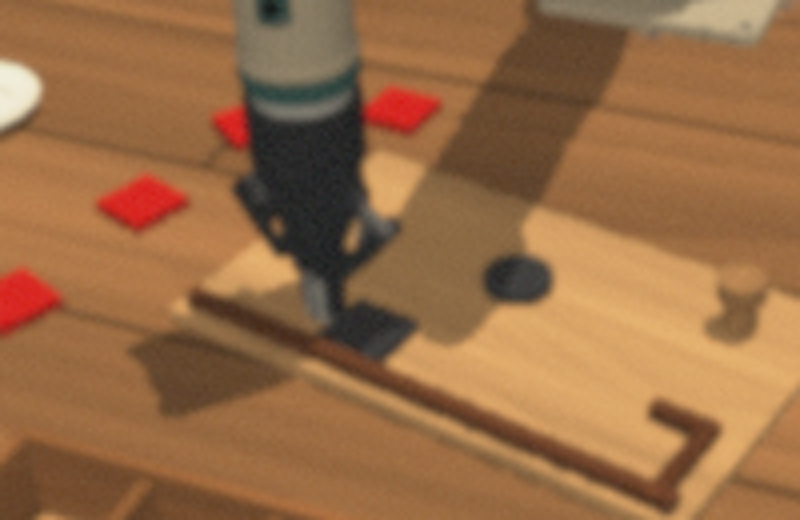

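The tile, at crop (372,333), is still flush on the rail and ahead of the fingers. The coaster is untouched. I'll continue.

apply_moves --moves '[{"dx":0.0001,"dy":-0.006,"dz":0,"wx":0,"wy":0,"wz":0,"hand":-1},{"dx":0.0001,"dy":-0.006,"dz":0,"wx":0,"wy":0,"wz":0,"hand":-1},{"dx":0.0001,"dy":-0.006,"dz":0,"wx":0,"wy":0,"wz":0,"hand":-1},{"dx":0.0001,"dy":-0.006,"dz":0,"wx":0,"wy":0,"wz":0,"hand":-1},{"dx":0.0001,"dy":-0.006,"dz":0,"wx":0,"wy":0,"wz":0,"hand":-1}]'

```text
time_s: 11.15
tool_pos: [0.595, -0.0391, 0.0151]
eef_rot: [-0.002, 0.995, -0.102, -0.002]
force: [-0.9, -1.2, 1.4]
gripper_width: 0.003
grip_force: 0.6
```

apply_moves --moves '[{"dx":0.0001,"dy":-0.006,"dz":0,"wx":0,"wy":0,"wz":0,"hand":-1},{"dx":0.0001,"dy":-0.006,"dz":0,"wx":0,"wy":0,"wz":0,"hand":-1},{"dx":0.0001,"dy":-0.006,"dz":0,"wx":0,"wy":0,"wz":0,"hand":-1},{"dx":0.0001,"dy":-0.006,"dz":0,"wx":0,"wy":0,"wz":0,"hand":-1},{"dx":0.0001,"dy":-0.006,"dz":0,"wx":0,"wy":0,"wz":0,"hand":-1}]'

```text
time_s: 11.57
tool_pos: [0.6012, -0.01, 0.0151]
eef_rot: [-0.002, 0.995, -0.102, -0.002]
force: [-1.4, -1.6, 1.5]
gripper_width: 0.003
grip_force: 1.0
```

apply_moves --moves '[{"dx":0.0001,"dy":-0.006,"dz":0,"wx":0,"wy":0,"wz":0,"hand":-1},{"dx":0.0001,"dy":-0.006,"dz":0,"wx":0,"wy":0,"wz":0,"hand":-1},{"dx":0.0001,"dy":-0.006,"dz":0,"wx":0,"wy":0,"wz":0,"hand":-1},{"dx":0.0001,"dy":-0.006,"dz":0,"wx":0,"wy":0,"wz":0,"hand":-1},{"dx":0.0001,"dy":-0.006,"dz":0,"wx":0,"wy":0,"wz":0,"hand":-1}]'

```text
time_s: 11.98
tool_pos: [0.6083, 0.0197, 0.0152]
eef_rot: [-0.002, 0.995, -0.102, -0.002]
force: [0.3, 0.2, -1.0]
gripper_width: -0.002
grip_force: 0.3
```

apply_moves --moves '[{"dx":0.0001,"dy":-0.006,"dz":0,"wx":0,"wy":0,"wz":0,"hand":-1},{"dx":0.0001,"dy":-0.006,"dz":0,"wx":0,"wy":0,"wz":0,"hand":-1},{"dx":0.0001,"dy":-0.006,"dz":0,"wx":0,"wy":0,"wz":0,"hand":-1},{"dx":0.0001,"dy":-0.006,"dz":0,"wx":0,"wy":0,"wz":0,"hand":-1},{"dx":0.0001,"dy":-0.006,"dz":0,"wx":0,"wy":0,"wz":0,"hand":-1}]'

```text
time_s: 12.4
tool_pos: [0.6147, 0.0487, 0.0153]
eef_rot: [-0.002, 0.995, -0.102, -0.002]
force: [-0.1, -0.8, 0.3]
gripper_width: 0.001
grip_force: 0.3
```

```bash
python3 -c "
from h import *
state();look();look('scene')
im=avg('top');cv2.imwrite('pics/t7.png',im[:,:,::-1])"
```

```text
t 12.4 tcp board mm [72.3 19.2] z 15.3 x-yaw vs board deg -0.03 tilt [-0.003  0.004 -1.   ] f board [ 0.03 -0.81  0.27] w 0.001
coaster [65.  82.1] yaw 29.0 size [31.1 10.4]
```

I'll clear the view and check that the tile is flush before it enters the pocket.

apply_moves --moves '[{"dx":-0.001,"dy":0.01,"dz":0,"wx":0,"wy":0,"wz":0,"hand":-1},{"dx":0,"dy":0.01,"dz":-0.025,"wx":0,"wy":0,"wz":0,"hand":-1},{"dx":-0.02,"dy":0.02,"dz":-0.035,"wx":0,"wy":0,"wz":0,"hand":-1},{"dx":-0.035,"dy":0.02,"dz":0,"wx":0,"wy":0,"wz":0,"hand":-1},{"dx":-0.035,"dy":0.02,"dz":0,"wx":0,"wy":0,"wz":0,"hand":-1}]'

```text
time_s: 12.97
tool_pos: [0.5117, -0.0134, 0.0746]
eef_rot: [-0.001, 0.995, -0.102, 0.001]
force: [0.5, -0.5, -1.1]
gripper_width: 0.0
grip_force: 0.0
```

```bash
python3 -c "
from h import *
state();look();look('scene')"
```

```text
t 12.97 tcp board mm [-16.  -62.5] z 74.6 x-yaw vs board deg -0.08 tilt [ 0.002  0.001 -1.   ] f board [ 0.61 -0.35 -1.1 ] w 0.0
tile [75.8 55.7] yaw -0.1 size [46.6 48.4]
tile [75.3 61. ] yaw -0.9 size [49.4 45.1]
coaster [-25.9  -3.3] yaw -21.3 size [44.8 50.9]
```

The tile is flush at (75.8,55.7), with yaw about 0. I'll return behind it.

apply_moves --moves '[{"dx":0.03,"dy":-0.02,"dz":0,"wx":0,"wy":0,"wz":0,"hand":-1},{"dx":0.03,"dy":-0.02,"dz":0,"wx":0,"wy":0,"wz":0,"hand":-1},{"dx":0.025,"dy":-0.02,"dz":0,"wx":0,"wy":0,"wz":0,"hand":-1},{"dx":0,"dy":-0.008,"dz":0.01,"wx":0,"wy":0,"wz":0,"hand":-1},{"dx":0,"dy":0,"dz":0.015,"wx":0,"wy":0,"wz":0,"hand":-1}]'

```text
time_s: 13.48
tool_pos: [0.611, 0.0403, 0.0482]
eef_rot: [-0.002, 0.995, -0.1, 0.0]
force: [-0.9, 0.4, -0.0]
gripper_width: 0.002
grip_force: 0.0
```

apply_moves --moves '[{"dx":0,"dy":0,"dz":0.015,"wx":0,"wy":0,"wz":0,"hand":-1},{"dx":0,"dy":0,"dz":0,"wx":0,"wy":0,"wz":0,"hand":-1},{"dx":0,"dy":0,"dz":0,"wx":0,"wy":0,"wz":0,"hand":-1}]'

```text
time_s: 13.73
tool_pos: [0.607, 0.0375, 0.0322]
eef_rot: [-0.001, 0.995, -0.103, -0.003]
force: [0.5, 0.7, 1.1]
gripper_width: -0.001
grip_force: 0.0
```

```bash
python3 -c "
from h import *
state()"
```

```text
t 13.73 tcp board mm [67.1  6.6] z 32.2 x-yaw vs board deg -0.12 tilt [-0.005  0.003 -1.   ] f board [0.35 0.8  1.12] w -0.001
```

apply_moves --moves '[{"dx":0,"dy":0,"dz":0.009,"wx":0,"wy":0,"wz":0,"hand":-1},{"dx":0,"dy":0,"dz":0.008,"wx":0,"wy":0,"wz":0,"hand":-1},{"dx":0,"dy":0,"dz":0,"wx":0,"wy":0,"wz":0,"hand":-1},{"dx":0,"dy":-0.004,"dz":0,"wx":0,"wy":0,"wz":0,"hand":-1},{"dx":0,"dy":-0.005,"dz":0,"wx":0,"wy":0,"wz":0,"hand":-1}]'

```text
time_s: 14.15
tool_pos: [0.61, 0.0472, 0.016]
eef_rot: [-0.002, 0.995, -0.102, -0.002]
force: [1.2, -0.7, 0.7]
gripper_width: -0.003
grip_force: 0.0
```

apply_moves --moves '[{"dx":0.0002,"dy":-0.005,"dz":0,"wx":0,"wy":0,"wz":0,"hand":-1},{"dx":0.0002,"dy":-0.005,"dz":0,"wx":0,"wy":0,"wz":0,"hand":-1},{"dx":0.0002,"dy":-0.005,"dz":0,"wx":0,"wy":0,"wz":0,"hand":-1},{"dx":0.0002,"dy":-0.005,"dz":0,"wx":0,"wy":0,"wz":0,"hand":-1},{"dx":0.0002,"dy":-0.005,"dz":0,"wx":0,"wy":0,"wz":0,"hand":-1}]'

```text
time_s: 14.57
tool_pos: [0.6159, 0.0724, 0.0159]
eef_rot: [-0.002, 0.995, -0.102, -0.002]
force: [-0.5, -0.4, 0.4]
gripper_width: 0.001
grip_force: 0.3
```

```bash
python3 -c "
from h import *
state()"
```

```text
t 14.57 tcp board mm [68.7 42.6] z 15.9 x-yaw vs board deg -0.03 tilt [-0.004  0.004 -1.   ] f board [-0.42 -0.49  0.38] w 0.001
```

apply_moves --moves '[{"dx":0.0002,"dy":-0.005,"dz":0,"wx":0,"wy":0,"wz":0,"hand":-1},{"dx":0.0002,"dy":-0.005,"dz":0,"wx":0,"wy":0,"wz":0,"hand":-1},{"dx":0.0002,"dy":-0.005,"dz":0,"wx":0,"wy":0,"wz":0,"hand":-1},{"dx":0.0002,"dy":-0.005,"dz":0,"wx":0,"wy":0,"wz":0,"hand":-1},{"dx":0.0002,"dy":-0.005,"dz":0,"wx":0,"wy":0,"wz":0,"hand":-1}]'

```text
time_s: 14.98
tool_pos: [0.6219, 0.0966, 0.0159]
eef_rot: [-0.002, 0.995, -0.102, -0.002]
force: [-0.3, -0.9, 0.4]
gripper_width: 0.0
grip_force: 0.3
```

apply_moves --moves '[{"dx":0.0002,"dy":-0.005,"dz":0,"wx":0,"wy":0,"wz":0,"hand":-1},{"dx":0.0002,"dy":-0.005,"dz":0,"wx":0,"wy":0,"wz":0,"hand":-1},{"dx":0.0002,"dy":-0.005,"dz":0,"wx":0,"wy":0,"wz":0,"hand":-1},{"dx":0.0002,"dy":-0.005,"dz":0,"wx":0,"wy":0,"wz":0,"hand":-1},{"dx":0.0002,"dy":-0.005,"dz":0,"wx":0,"wy":0,"wz":0,"hand":-1}]'

```text
time_s: 15.4
tool_pos: [0.628, 0.1208, 0.016]
eef_rot: [-0.002, 0.995, -0.102, -0.002]
force: [-0.8, -0.1, -0.4]
gripper_width: -0.002
grip_force: 0.3
```

apply_moves --moves '[{"dx":0.0002,"dy":-0.003,"dz":0,"wx":0,"wy":0,"wz":0,"hand":-1},{"dx":0.0002,"dy":-0.003,"dz":0,"wx":0,"wy":0,"wz":0,"hand":-1},{"dx":0.0001,"dy":-0.002,"dz":0,"wx":0,"wy":0,"wz":0,"hand":-1},{"dx":0.0001,"dy":-0.002,"dz":0,"wx":0,"wy":0,"wz":0,"hand":-1}]'

```text
time_s: 15.73
tool_pos: [0.6306, 0.13, 0.016]
eef_rot: [-0.002, 0.995, -0.102, -0.002]
force: [0.1, 0.4, 0.4]
gripper_width: -0.002
grip_force: 0.2
```

```bash
python3 -c "
from h import *
state()"
```

```text
t 15.73 tcp board mm [ 71.4 102.1] z 16.0 x-yaw vs board deg -0.05 tilt [-0.004  0.003 -1.   ] f board [-0.02  0.4   0.44] w -0.002
```

apply_moves --moves '[{"dx":0.0001,"dy":-0.001,"dz":0,"wx":0,"wy":0,"wz":0,"hand":-1},{"dx":0.0001,"dy":-0.001,"dz":0,"wx":0,"wy":0,"wz":0,"hand":-1},{"dx":0.0001,"dy":-0.001,"dz":0,"wx":0,"wy":0,"wz":0,"hand":-1},{"dx":0.0001,"dy":-0.001,"dz":0,"wx":0,"wy":0,"wz":0,"hand":-1}]'

```text
time_s: 16.07
tool_pos: [0.6318, 0.1337, 0.016]
eef_rot: [-0.002, 0.995, -0.102, -0.002]
force: [-0.8, -0.2, -0.4]
gripper_width: -0.002
grip_force: 0.3
```

apply_moves --moves '[{"dx":0,"dy":-0.001,"dz":0,"wx":0,"wy":0,"wz":0,"hand":-1},{"dx":0,"dy":-0.001,"dz":0,"wx":0,"wy":0,"wz":0,"hand":-1}]'

```text
time_s: 16.23
tool_pos: [0.6322, 0.1358, 0.016]
eef_rot: [-0.002, 0.995, -0.102, -0.002]
force: [-0.5, -0.2, 0.1]
gripper_width: -0.002
grip_force: 0.2
```

```bash
python3 -c "
from h import *
state()"
```

```text
t 16.23 tcp board mm [ 71.9 108.1] z 16.0 x-yaw vs board deg -0.05 tilt [-0.003  0.004 -1.   ] f board [-0.42 -0.24  0.06] w -0.002
```

apply_moves --moves '[{"dx":0,"dy":-0.001,"dz":0,"wx":0,"wy":0,"wz":0,"hand":-1},{"dx":0,"dy":-0.001,"dz":0,"wx":0,"wy":0,"wz":0,"hand":-1}]'

```text
time_s: 16.4
tool_pos: [0.6327, 0.1379, 0.016]
eef_rot: [-0.002, 0.995, -0.102, -0.002]
force: [1.3, -0.9, -0.3]
gripper_width: -0.0
grip_force: 0.2
```

apply_moves --moves '[{"dx":0,"dy":-0.001,"dz":0,"wx":0,"wy":0,"wz":0,"hand":-1},{"dx":0,"dy":0,"dz":0,"wx":0,"wy":0,"wz":0,"hand":-1}]'

```text
time_s: 16.57
tool_pos: [0.6329, 0.1392, 0.016]
eef_rot: [-0.002, 0.995, -0.102, -0.002]
force: [0.8, 0.0, 0.6]
gripper_width: -0.003
grip_force: 0.0
```

```bash
python3 -c "
from h import *
state()"
```

```text
t 16.57 tcp board mm [ 71.9 111.5] z 16.0 x-yaw vs board deg -0.02 tilt [-0.003  0.004 -1.   ] f board [0.82 0.22 0.63] w -0.003
```

apply_moves --moves '[{"dx":0,"dy":-0.001,"dz":0,"wx":0,"wy":0,"wz":0,"hand":-1},{"dx":0,"dy":-0.001,"dz":0,"wx":0,"wy":0,"wz":0,"hand":-1}]'

```text
time_s: 16.73
tool_pos: [0.6332, 0.1407, 0.0161]
eef_rot: [-0.002, 0.995, -0.102, -0.002]
force: [-1.3, 0.3, -0.0]
gripper_width: -0.0
grip_force: 0.2
```

apply_moves --moves '[{"dx":0,"dy":-0.001,"dz":0,"wx":0,"wy":0,"wz":0,"hand":-1},{"dx":0,"dy":0,"dz":0,"wx":0,"wy":0,"wz":0,"hand":-1}]'

```text
time_s: 16.9
tool_pos: [0.6334, 0.1418, 0.016]
eef_rot: [-0.002, 0.995, -0.102, -0.002]
force: [-0.2, -0.2, -0.1]
gripper_width: -0.008
grip_force: 0.0
```

```bash
python3 -c "
from h import *
state()"
```

```text
t 16.9 tcp board mm [ 71.8 114.2] z 16.0 x-yaw vs board deg -0.03 tilt [-0.003  0.004 -1.   ] f board [-0.13 -0.23 -0.14] w -0.008
```

```bash
python3 -c "
from h import *
look();look('scene')
im=avg('scene');cv2.imwrite('pics/s8.png',cv2.resize(im[160:280,280:420],None,fx=5,fy=5,interpolation=cv2.INTER_CUBIC)[:,:,::-1])"
```

```text
coaster [-29.4 -11.4] yaw 12.7 size [43.6 43.9]
coaster [-12.5  -7.8] yaw 30.3 size [71.5 26.8]
```

apply_moves --moves '[{"dx":0,"dy":-0.001,"dz":0,"wx":0,"wy":0,"wz":0,"hand":-1},{"dx":0,"dy":-0.001,"dz":0,"wx":0,"wy":0,"wz":0,"hand":-1}]'

```text
time_s: 17.22
tool_pos: [0.6334, 0.142, 0.016]
eef_rot: [-0.001, 0.995, -0.102, -0.002]
force: [-1.2, -4.9, 1.5]
gripper_width: 0.001
grip_force: 2.5
```

The end stop is reached, with 5 N and no further advance. I'll seat it, retreat in -y, and verify.

apply_moves --moves '[{"dx":0,"dy":-0.001,"dz":0,"wx":0,"wy":0,"wz":0,"hand":-1},{"dx":0,"dy":0,"dz":0,"wx":0,"wy":0,"wz":0,"hand":-1}]'

```text
time_s: 17.38
tool_pos: [0.6334, 0.1421, 0.016]
eef_rot: [0.0, 0.995, -0.102, -0.002]
force: [-1.8, -4.9, 1.8]
gripper_width: 0.002
grip_force: 2.7
```

apply_moves --moves '[{"dx":-0.0005,"dy":0.01,"dz":0,"wx":0,"wy":0,"wz":0,"hand":-1},{"dx":0,"dy":0.015,"dz":-0.025,"wx":0,"wy":0,"wz":0,"hand":-1},{"dx":0,"dy":0.03,"dz":-0.035,"wx":0,"wy":0,"wz":0,"hand":-1},{"dx":-0.02,"dy":0.035,"dz":-0.03,"wx":0,"wy":0,"wz":0,"hand":-1},{"dx":-0.03,"dy":0.035,"dz":-0.03,"wx":0,"wy":0,"wz":0,"hand":-1}]'

```text
time_s: 17.8
tool_pos: [0.5751, 0.0447, 0.1218]
eef_rot: [-0.001, 0.995, -0.102, 0.0]
force: [0.4, -0.2, 0.7]
gripper_width: -0.003
grip_force: 0.0
```

apply_moves --moves '[{"dx":-0.03,"dy":0.035,"dz":-0.02,"wx":0,"wy":0,"wz":0,"hand":-1},{"dx":-0.03,"dy":0.035,"dz":-0.02,"wx":0,"wy":0,"wz":0,"hand":-1},{"dx":0,"dy":0,"dz":0,"wx":0,"wy":0,"wz":0,"hand":-1},{"dx":0,"dy":0,"dz":0,"wx":0,"wy":0,"wz":0,"hand":-1}]'

```text
time_s: 18.13
tool_pos: [0.5126, -0.0012, 0.1548]
eef_rot: [-0.003, 0.995, -0.104, -0.001]
force: [0.5, 1.1, -0.1]
gripper_width: -0.002
grip_force: 0.0
```

```bash
python3 -c "
from h import *
state();look();look('scene')
im=avg('top');cv2.imwrite('pics/t9.png',cv2.resize(im[125:225,215:345],None,fx=6,fy=6,interpolation=cv2.INTER_CUBIC)[:,:,::-1])"
```

```text
t 18.13 tcp board mm [-17.6 -50.3] z 154.8 x-yaw vs board deg -0.26 tilt [-0.001  0.005 -1.   ] f board [ 0.31  1.15 -0.14] w -0.002
tile [ 75.8 144.7] yaw -0.3 size [50. 49.]
tile [ 72.4 147.4] yaw -0.6 size [47.1 51. ]
coaster [-22.8  -1.5] yaw -32.1 size [39.6 46.8]
```

View pics/t9.png

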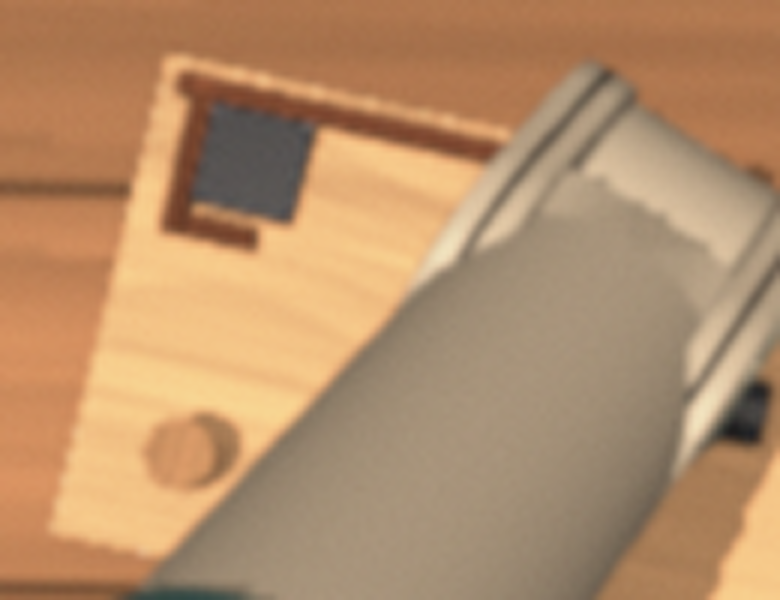

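The tile, at crop (252,163), lies tight against the rail and end stop, with the pale play strip on the lip side. It measures (75.8,144.7) against a target of (75,145). The stopper hasn't moved, and the hand is clear at z = 155 mm.

```bash
python3 -c "
from bench import bot
print(bot.close_job())"
```

```text
the job is handed in; nothing more can be done
None
```

The slate tile is parked in the corner pocket, flush against the rail and end stop (measured within 1 mm of home), the coaster and stopper were left alone, the hand is clear, and the job was handed in at about 18 s.

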